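# Shut the open drawer to free its neighbour, then put the valve body away

### The job

The left drawer of the green tool chest was left open, and the chest's interlock locks the right drawer as long as it is. Push the left drawer fully home over its catch so that it stays shut, pull the right drawer fully open, and lay the steel valve body from the bench on that drawer's floor with its stem upward. Leave the other things on the bench and on the chest where they are.

Things in the scene. Friction and masses are not known exactly. Their poses are not given: they have to be found in the camera images.
- chest_front (a point): Middle of the front of the green steel tool chest, fixed to the bench, 360 wide (y), 252 deep behind this point, 105 high; the point is 52 above the bench in the plane of the closed drawers' faces. Chest axes: x to its back, y to its left drawer, z up. Drawer panels: 168 wide, 12 thick, 9 to 95 above the bench, centred at y = +-86. Interlock pin inside: left one over 8 open = right one stops hard after about 6.
- rail_mid (a point): Middle of the guard rail, a steel pipe 25 thick and 390 long along y, fixed to the chest 20 before its front, centre 168 above the bench, on brackets at y = +-195. It runs above the closed handles: a gripper cannot come straight down on them, but must lean back, fingers toward the chest and body toward its -x, and come in under the rail.
- left_drawer (a joint): Opening of the left (+y) drawer in m: 0 home, 0.18 at its stop; opens along chest -x. Starts 0.07 to 0.12 open. Friction 1.5 N. From 15 to 7 mm open a spring catch resists with about 8 N (up to 14 N with friction) and throws the drawer back if let go; nearer than 7 mm it draws the drawer home to a solid stop and holds it.
- right_drawer (a joint): Opening of the right (-y) drawer in m: 0 home, 0.18 at its stop; opens along chest -x. Starts shut. Once free, its like catch takes a pull of 8 to 14 N over the first 7 mm; then it runs easily and stays where it is left.
- left_drawer_handle (a point): Grip point of the left drawer's steel T pull; moves with it. An upright plate 10 thick (y), 40 high (45 to 85 above the bench), stands 70 out from the panel toward chest -x and ends in a crossbar plate 24 wide (y), 8 thick (x), 40 high. The point is in the middle of the 10 thick plate, 50 out from the panel, 20 short of the crossbar's outer face, 68 above the bench. Axes as the chest's.
- right_drawer_handle (a point): The same point on the right drawer's like pull.
- right_drawer_floor (a point): Point on the right drawer's inner floor, on its centre line, 82 behind its panel's outer face, 28 above the bench; moves with it. Axes as the chest's. The inside is 136 wide (y) and runs from 65 before (chest -x) to 145 behind this point. Side walls rise 59 above the floor, the front panel 67.
- valve: Steel valve body, 96 long (x), loose on the bench, about 0.4 kg. In the middle a square block 42 (x) x 36 (y) x 36 (z), a round pipe end of 26 to 34 diameter on each side along x, and a stem of 16 diameter standing 12 above the block. Origin: centre of the block's underside; z up through the stem. Any yaw. Grip the block across y (36 wide).
- flange: Bystander: round steel pipe flange, 96 across, with a hub, 34 high in all; origin at the centre of its underside. Leave it.
- coupling: Bystander: plain steel pipe sleeve standing on end, 52 diameter, 60 high; origin at the centre of its underside. Leave it.
- spray_can: Bystander: can, 60 diameter, 170 high, standing right of the chest; origin at the centre of its underside. Leave it.
- screwdriver: Bystander: screwdriver, 180 long, lying left of the chest. Leave it.
- oil_jar: Bystander: jar, 60 diameter, 80 high, standing on the chest's top, on its right half; origin at the centre of its underside. Leave it.

How it is judged:
By the outcome, as a careful person would: the job done as asked, in the order asked, and still so for the second after the job is handed in, with the robot touching nothing.
It also fails if it takes over 72 s, if anything falls off the work surface, if the arm or the gripper's body presses on something with over 40 N, if the wrist force passes 120 N, or if a joint passes its speed limit or range.

### The arm

A 6-joint arm with a two-finger parallel gripper is mounted at the origin on the work surface. World frame = base frame: x ahead of the robot, y to its left, z up, the work surface at z = 0. Lengths are in m, angles in degrees, forces in N, time in s.
With the tool pointing down it reaches from about 0.4 to 0.825 m from the base axis. Payload 7 kg.
Tool frame: the origin (TCP) lies midway between the tips of the shut fingers; the grasp point (between the pads) lies hold_point_z behind it (hold_point_z is the distance from the TCP to the grasp point, in m); z points along the fingers, y is the line along which they close (so a half turn about z gives the same grasp; the last joint's range is limited). The gripper opens to 88 mm and grips with 3 to 60 N. Pads are 19 mm wide; open, the fingers measure 130 mm over their backs; the gripper's body (78 mm by 193 mm) begins 47 mm behind the grasp point.
Start: joints at [85.491, 20.546, 0.682, 0, -70.136, -16.507], TCP at [0.242, 0.63, 0.227] pointing down, gripper open.
Joint ranges: [-176.03, 176.03], [-82.01, 121.73], [-58.28, 71.71], [-173.87, 95.51], [-174.79, -0.11], [-173.66, 173.66]. Speed limits (degrees/s): [136.94, 136.94, 172.46, 180, 180, 180].

### API

Orientations are given as [roll, pitch, yaw] about the fixed x, y, z axes, in that order (R = Rz(yaw) Ry(pitch) Rx(roll)).
In Python, from plant import * gives the robot as it stands.
- The arm moves only by the tool step_arm, never from a script. Its argument "steps" is a list that holds one entry, the list of rows, each a list of 6 numbers: the shift along the tool's x, y, z scaled (see below), then the turn, a rotation vector about the tool's x, y, z scaled (see below). In form: [[[tx, ty, tz, wx, wy, wz], ...]]. A call has 1 to 20 rows; each row is the pose to reach, as a shift and turn from the pose commanded when the call began, along the tool's axes at that moment; what a row does not reach only later rows make up. The controller multiplies each number of a shift by 100 mm and each number of a turn by 0.5 rad. A row lasts 1/10 s, in which the tool goes at most 50 mm and 8.59 degrees, less where a joint would pass 70% of its speed; a pose out of reach is approached as far as the arm can. A call with a number of a shift or a turn outside -1 to 1 is refused whole. A call with a gripper value outside its range is refused whole. "jaw" is the closure in counts, from 0 (fully open) to 255 (shut), set as the call begins (left out, the last holds). The fingers move at their own pace and stop on an object; the grip force is fixed at half the most. Time passes only in rows, so rows that repeat a pose let the fingers close. It gives the time, the measured TCP pose, the force, the opening and the grip force at its end, in the units of the state.
- get_obs(): the state, without advancing time (a new reading comes with each control period).
- snapshot(name): name is "scene" or "top"; returns (picture, depth): 400x640x3 uint8, red, green, blue; 400x640 float32, m along the optical axis (not along the pixel's ray), 0 where there is no reading.
- calibration(name): a dict with "mtx" (3x3 intrinsics, pixels), "rvec" (rotation vector, rad) and "tvec" (3), from world to camera coordinates, as OpenCV has them. Camera axes: x right, y down, z forward; pixel columns grow to the right and rows downward; lengths in m; the calibration is good to about 2 mm. A picture is of the moment at which its call begins. calibration takes no time and is no camera call.
- close_job(): hands the job in; it is judged then, once.
The state is a dict: "clock": time; "joint_pos": joint angles; "qvel": joint speeds; "tau": joint torques, N m; "tool_pos": TCP position; "orientation": TCP orientation; "force": force on the tool from outside, world axes, zero at the start; "moment": the same for the moment, N m; "opening": finger opening in m; "gripper_force": force on a finger pad.
Only numpy, scipy, OpenCV 4.12 (cv2) and the standard library are available. Lean on these libraries where they do the work, as an engineer would, in place of code of your own. Each camera call takes 0.05 s, during which the arm holds its last target. There are 200 camera calls.

## Working session

There is one attempt and no reset: what is moved stays moved. The work goes in short steps, Python scripts to look and compute and a tool call to move; the robot and the scene stay as the last step left them, time stands still between calls to the robot, and variables do not carry over. Pictures are saved under pics/ and viewed, at most 10 in all, crops included, and the job is handed in when it is done.

Besides the shell and the picture viewer there is one more tool, called after ">>>" as name(argument=value, ...), one argument or row to a line, values as JSON. step_arm: Moves the arm, as the interface text tells. Its arguments: {"type":"object","properties":{"steps":{"type":"array","items":{"type":"array","items":{"type":"array","items":{"type":"number","minimum":-1,"maximum":1}}}},"jaw":{"type":"number"}},"required":["steps"]}

```bash
ls; mkdir -p pics; python3 - <<'E'
from plant import *
import cv2,numpy as np
s=get_obs();print({k:s[k] for k in s})
for n in("scene","top"):
    p,d=snapshot(n);cv2.imwrite(f"pics/{n}0.png",p[:,:,::-1]);np.save(f"pics/{n}0d.npy",d);np.save(f"pics/{n}0.npy",p)
    c=calibration(n);R=cv2.Rodrigues(np.array(c["rvec"],float))[0];print(n,c["mtx"],"campos",-R.T@np.ravel(c["tvec"]),R.tolist())
try: print(hold_point_z)
except Exception as e: print(e)
E
```

```text
pics
{'clock': 0.0, 'joint_pos': array([ 8.54906119e+01,  2.05914258e+01,  6.32033198e-01, -1.93774872e-02,
       -7.01363561e+01, -1.65071098e+01]), 'qvel': array([ 0.07533177, -0.01129384,  0.08638849, -0.13576311, -0.08535901,
        0.0603309 ]), 'tau': array([-2.32460166e-03, -5.82707226e+01,  2.93048573e+01,  6.99697763e+00,
        6.84289495e-03, -1.66046525e-04]), 'tool_pos': array([0.24193023, 0.62961138, 0.22561192]), 'orientation': array([ 1.79903022e+02, -9.74287036e-03, -2.10230890e+01]), 'force': array([0.7272606 , 0.07372593, 0.6011464 ]), 'moment': array([ 0.00431371, -0.02740391, -0.05216367]), 'gripper_force': 0.0, 'opening': 0.08767275454879507}
scene [[519.37842843   0.         321.48495331]
 [  0.         519.37842843 199.61955181]
 [  0.           0.           1.        ]] campos [1.37343802 0.7360483  0.80889801] [[-0.6860267886325963, 0.7275093984079772, -0.009865115635920019], [0.3967415598827826, 0.36268488954436484, -0.843241249914856], [-0.6098880060635916, -0.5823999880874442, -0.537444763613454]]
top [[436.3534587    0.         321.83037465]
 [  0.         436.3534587  198.63396605]
 [  0.           0.           1.        ]] campos [ 0.50314727 -0.00694468  1.34165098] [[0.004170908803421303, -0.9998884696241724, 0.014340565971541569], [-0.9964426400364242, -0.005362753374711593, -0.0841029487799522], [0.08417047366502571, -0.013938765686839397, -0.9963538739695513]]
0.0188
```

View pics/scene0.png

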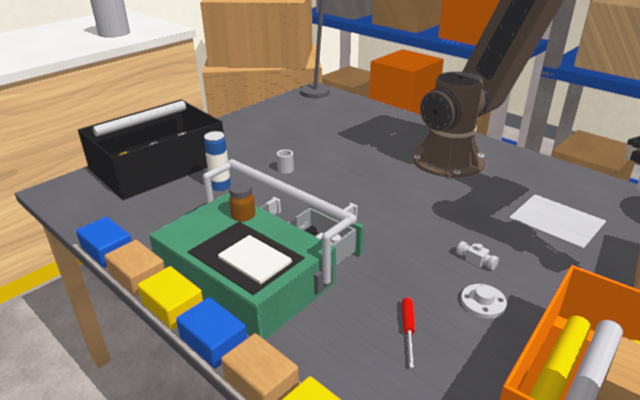

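View pics/top0.png

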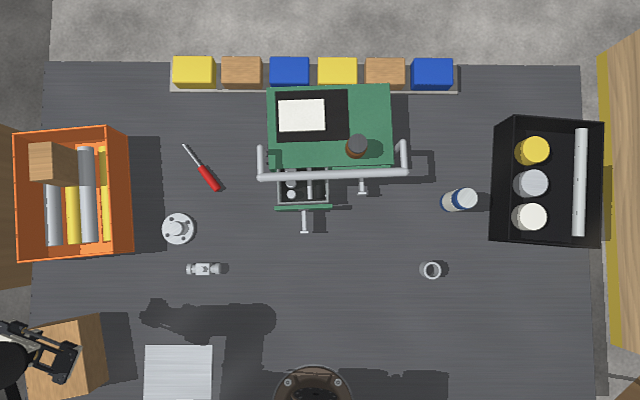

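The scene view shows the green chest, with the rail and the left drawer open at about (320,220). The valve is near (478,255) and the flange near (484,300). In the top view the rail runs (258,178)-(408,172), the left T pull is at (305,222), the right one at (362,186), the valve at (205,268), the flange at (178,228) and the coupling at (432,269).

```bash
cat > h.py <<'E'
import cv2,numpy as np
from plant import *
def cam(n):
    c=calibration(n);return np.array(c["mtx"],float),cv2.Rodrigues(np.array(c["rvec"],float))[0],np.ravel(c["tvec"]).astype(float)
def cloud(n,d):
    K,R,t=cam(n);v,u=np.mgrid[:d.shape[0],:d.shape[1]]
    P=np.stack([(u-K[0,2])/K[0,0]*d,(v-K[1,2])/K[1,1]*d,d],-1)
    return (P-t)@R
def ray(n,uv,z):
    K,R,t=cam(n);r=R.T@np.linalg.inv(K)@np.array([uv[0],uv[1],1.]);o=-R.T@t
    return o+r*(z-o[2])/r[2]
def proj(n,P):
    K,R,t=cam(n);q=K@(R@np.array(P,float)+t);return q[:2]/q[2]
E
python3 - <<'E'
from h import *
for n in("top","scene"):
    d=np.load(f"pics/{n}0d.npy");p=np.load(f"pics/{n}0.npy");X=cloud(n,d);np.save(f"pics/{n}0x.npy",X)
    ok=(d>0);hsv=cv2.cvtColor(p,cv2.COLOR_RGB2HSV)
    reg=ok&(X[...,0]>.3)&(X[...,0]<.95)&(abs(X[...,1])<.45)
    tab=reg&(abs(X[...,2])<.02);print(n,"table z",np.median(X[...,2][tab]),X[...,2][tab].std())
    rail=reg&(X[...,2]>.165)&(X[...,2]<.19)&(hsv[...,1]<60)&(abs(X[...,1])<.3)
    q=X[rail];print("rail n",len(q));
    if len(q)>20:
        l=cv2.fitLine(q[:,:2].astype(np.float32),cv2.DIST_HUBER,0,.01,.01).ravel();print(l,q.min(0),q.max(0),np.percentile(q[:,2],95))
    green=reg&(hsv[...,0]>55)&(hsv[...,0]<95)&(hsv[...,1]>80)
    top=green&(abs(X[...,2]-.105)<.006);
    c=cv2.minAreaRect(X[top][:,:2].astype(np.float32));print("top rect",c,np.median(X[top][:,2]))
    pan=green&(abs(X[...,2]-.095)<.012)&(X[...,0]<.55);print("panel",pan.sum(),X[pan].min(0) if pan.any() else 0,X[pan].max(0) if pan.any() else 0)
    # small objects above table
    m=(ok&(X[...,2]>.012)&(X[...,2]<.2)&(X[...,0]>.2)&(X[...,0]<.6)&(abs(X[...,1])<.5)).astype(np.uint8)
    k,L,S,C=cv2.connectedComponentsWithStats(m)
    for i in range(1,k):
        if S[i,4]>40: q=X[L==i];print(S[i],C[i].round(1),q.min(0).round(3),q.max(0).round(3))
E
```

```text
top table z 0.0006845840446482764 0.003326566545206864
rail n 2040
[ 0.05147585 -0.9986742   0.6765573  -0.05775847] [ 0.64812467 -0.25691016  0.16579074] [0.77783336 0.15559584 0.18995814] 0.18647075276503453
top rect ((0.7627360224723816, -0.047300294041633606), (0.35670745372772217, 0.35977622866630554), 2.3483288288116455) 0.10559814824529902
panel 0 0 0
[441 200  36  12 282] [457.4 205.3] [ 0.577 -0.44   0.012] [ 0.6   -0.386  0.177]
[274 202  58  32 559] [301.6 209. ] [ 0.51  -0.052  0.013] [0.6   0.112 0.101]
[162 213  32  31 675] [177.1 228.1] [0.479 0.364 0.012] [0.569 0.457 0.04 ]
[420 261  21  18 232] [429.9 269.5] [ 0.38  -0.372  0.012] [ 0.43  -0.32   0.067]
[186 262  35  13 382] [202.8 268.2] [0.387 0.28  0.012] [0.423 0.376 0.055]
scene table z 0.0006224337299128665 0.003296024300010753
rail n 2070
[ 2.4480000e-02 -9.9970031e-01  6.8111795e-01 -6.9535527e-05] [ 0.65281929 -0.25404232  0.16500478] [0.7811779  0.15571764 0.1887315 ] 0.1854873820690283
top rect ((0.8214510679244995, -0.0452171266078949), (0.24372448027133942, 0.36338239908218384), 2.6793534755706787) 0.10530785930229314
panel 0 0 0
[211 132  17  31 104] [222.5 143.1] [ 0.579 -0.441  0.089] [ 0.6   -0.387  0.173]
[277 149  17  22 320] [284.7 159.5] [ 0.378 -0.372  0.012] [ 0.433 -0.314  0.064]
[343 203  15  15 105] [351.6 208.6] [0.51  0.016 0.052] [0.549 0.039 0.088]
[309 206  31  17  55] [326.1 214.7] [ 0.587 -0.053  0.08 ] [0.6   0.052 0.089]
[341 222  23  33 331] [356.5 236.2] [0.576 0.062 0.012] [0.6   0.115 0.098]
[456 241  43  28 596] [477.3 254. ] [0.385 0.277 0.012] [0.426 0.376 0.053]
[ 461  284   46   31 1048] [483.6 298.9] [0.477 0.364 0.012] [0.575 0.458 0.038]
```

```bash
python3 - <<'E'
import cv2
p=cv2.imread("pics/top0.png");a=cv2.resize(p[150:240,245:415],None,fx=4.5,fy=4.5,interpolation=2);cv2.imwrite("pics/topc.png",a)
E
```

```text
(no output)
```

View pics/topc.png

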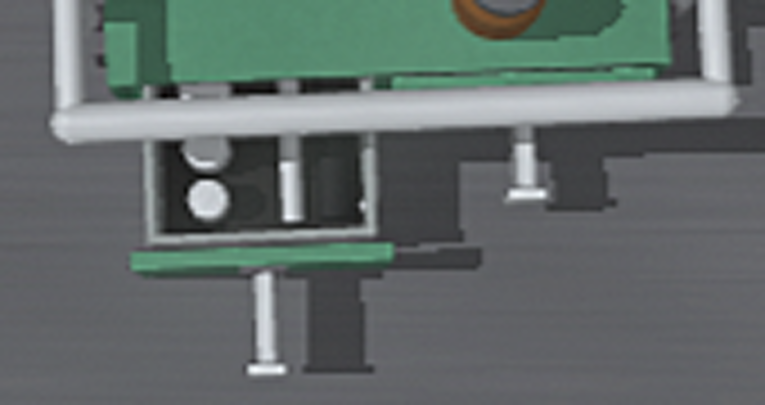

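The left T crossbar is at crop (267,370), top-view px (304,232). The right one is at crop (525,193), px (362,193), clear of the rail, which lies at crop y 100-130.

```bash
python3 - <<'E'
from h import *
for n in("top","scene"):
    X=np.load(f"pics/{n}0x.npy");p=np.load(f"pics/{n}0.npy");hsv=cv2.cvtColor(p,cv2.COLOR_RGB2HSV)
    x,y,z=X[...,0],X[...,1],X[...,2]
    rail=(z>.168)&(z<.185)&(hsv[...,1]<60)&(x>.6)&(x<.685)&(y>-.235)&(y<.135)
    q=X[rail];l=cv2.fitLine(q[:,:2].astype(np.float32),cv2.DIST_HUBER,0,.01,.01).ravel();print(n,"rail yaw",np.degrees(np.arctan2(-l[0]*np.sign(l[1]),abs(l[1]))),"x at y=-.05",l[2]+(-.05-l[3])*l[0]/l[1], len(q))
    rr=(z>.16)&(z<.19)&(hsv[...,1]<60)&(x>.62)&(x<.9)&(abs(y)<.4);print("rail y ext",np.percentile(y[rr],[.2,99.8]))
    g=(hsv[...,0]>55)&(hsv[...,0]<95)&(hsv[...,1]>80)&(abs(z-.105)<.005)&(x>.7)
    print("top",cv2.minAreaRect(X[g][:,:2].astype(np.float32)),np.percentile(x[g],99.5))
    for nm,b in(("L",(.48,.575,-.03,.09)),("R",(.55,.66,-.19,-.09))):
        m=(x>b[0])&(x<b[1])&(y>b[2])&(y<b[3])&(z>.074)&(z<.096)&(hsv[...,1]<60)
        if m.sum()>4:
            q=X[m];print(nm,m.sum(),q.min(0).round(4),q.max(0).round(4)); f=q[q[:,0]<q[:,0].min()+.01];print("  bar",f.mean(0).round(4),np.ptp(f[:,1]).round(4))
    gp=(hsv[...,0]>55)&(hsv[...,0]<95)&(hsv[...,1]>80)&(x<.66)&(x>.5)&(z>.06)&(z<.1)&(y>-.1);
    if gp.sum()>5: q=X[gp];print("panel",q.min(0),q.max(0),q.mean(0))
    m=(z>.008)&(x>.35)&(x<.45)&(y>.25)&(y<.4)
    q=X[m];r=cv2.minAreaRect(q[:,:2].astype(np.float32));print("valve",r);
    s=m&(z>.041);print("stem",X[s].mean(0),s.sum(),np.percentile(z[m],[90,98])); b=m&(z>.033)&(z<.039);print("blk",cv2.minAreaRect(X[b][:,:2].astype(np.float32)))
a=cv2.resize(cv2.imread("pics/scene0.png")[230:280,445:510],None,fx=5,fy=5,interpolation=2)
b=cv2.resize(cv2.imread("pics/top0.png")[250:285,175:240],None,fx=5,fy=5,interpolation=2)
cv2.imwrite("pics/valve.png",np.vstack([a,b]))
E
```

```text
top rail yaw 2.3485441 x at y=-.05 0.66772884 1185
rail y ext [-0.39498913  0.15362357]
top ((0.8175892233848572, -0.0450483113527298), (0.24681372940540314, 0.35986626148223877), 2.3221523761749268) 0.9427084743852087
L 86 [0.51   0.0176 0.0799] [0.5732 0.0379 0.0928]
  bar [0.5145 0.0283 0.0853] 0.0203
R 61 [ 0.6235 -0.1495  0.0755] [ 0.6592 -0.127   0.0915]
  bar [ 0.6273 -0.1386  0.0845] 0.0225
panel [ 0.57677261 -0.05083268  0.06110742] [0.59337797 0.11247387 0.09988162] [0.58533419 0.02699006 0.09371814]
valve ((0.4009183645248413, 0.31514132022857666), (0.12313075363636017, 0.04419748857617378), 85.25984954833984)
stem [0.40516416 0.3292186  0.0482674 ] 29 [0.03954593 0.0505999 ]
blk ((0.4046327769756317, 0.32788509130477905), (0.032455626875162125, 0.0946376696228981), 0.6281229853630066)
scene rail yaw 2.0062017 x at y=-.05 0.6763229 1002
rail y ext [-0.39531167  0.15495453]
top ((0.8214634656906128, -0.04497556388378143), (0.24301791191101074, 0.3637892007827759), 2.406100273132324) 0.9464515235358018
L 76 [0.5098 0.0159 0.0744] [0.5494 0.038  0.088 ]
  bar [0.5157 0.0303 0.0825] 0.022
R 81 [ 0.623  -0.1521  0.0742] [ 0.66   -0.1275  0.0892]
  bar [ 0.6292 -0.1373  0.0824] 0.0246
panel [0.57591459 0.08888394 0.06052753] [0.59219995 0.11446886 0.0983195 ] [0.58658084 0.10609205 0.08302451]
valve ((0.4060671925544739, 0.32683131098747253), (0.09899364411830902, 0.0403878279030323), 89.37843322753906)
stem [0.40811908 0.3281823  0.04654982] 38 [0.03766867 0.04789029]
blk ((0.40549802780151367, 0.3271700441837311), (0.09623324871063232, 0.039694782346487045), 88.58189392089844)
```

View pics/valve.png

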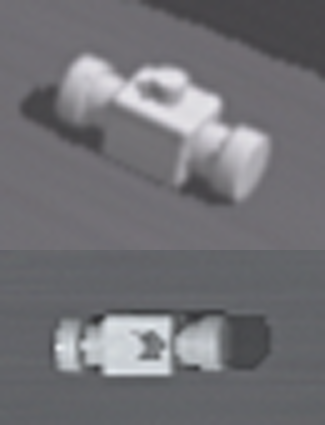

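Chest frame, from both views:
- Chest yaw is about 2.35°, with the front at (0.692, -0.050).
- Left opening is about 0.107.
- The handle positions agree with the text to about 2 mm.
- The valve is upright at (0.406, 0.328), with its axis along world y.

I'll start toward the left handle with the jaws shut.

>>> step_arm(
  steps=[
    [[0.82,0.98,0,0,0,0],[0.82,0.98,0,0,0,0],[0.82,0.98,0,0,0,0],[0.82,0.98,0,0,0,0]],
  ],
  jaw=255,
)

```text
clock: 0.5
tool_pos: [0.2843, 0.5059, 0.227]
orientation: [180.0, 0.0, -21.1]
force: [-0.1, 0.2, 0.6]
opening: 0.0613
gripper_force: 0.0
```

>>> step_arm(
  steps=[
    [[0.82,0.98,0,0,0,0],[0.82,0.98,0,0,0,0],[0.82,0.98,0,0,0,0],[0.82,0.98,0,0,0,0]],
  ],
)

```text
clock: 0.9
tool_pos: [0.3254, 0.3857, 0.2268]
orientation: [180.0, 0.0, -21.1]
force: [-0.3, 1.5, 0.2]
opening: 0.0294
gripper_force: 0.0
```

>>> step_arm(
  steps=[
    [[0.82,0.98,0,0,0,0],[0.82,0.98,0,0,0,0],[0.82,0.98,0,0,0,0],[0.82,0.98,0,0,0,0]],
  ],
)

```text
clock: 1.3
tool_pos: [0.3668, 0.2655, 0.2267]
orientation: [180.0, 0.0, -21.1]
force: [0.5, 0.3, 0.1]
opening: 0.001
gripper_force: 0.0
```

>>> step_arm(
  steps=[
    [[0.82,0.98,0,0,0,0],[0.82,0.98,0,0,0,0],[0.82,0.98,0,0,0,0],[0.82,0.98,0,0,0,0]],
  ],
)

```text
clock: 1.7
tool_pos: [0.4084, 0.1451, 0.2265]
orientation: [180.0, 0.0, -21.2]
force: [0.5, 0.0, 0.3]
opening: 0.0001
gripper_force: 0.0
```

```bash
cat >> h.py <<'E'
from scipy.spatial.transform import Rotation as Ro
O=np.array([.692,-.0503]);A=np.radians(2.35)
def w(xc,yc,z): return np.array([O[0]+np.cos(A)*xc-np.sin(A)*yc,O[1]+np.sin(A)*xc+np.cos(A)*yc,z])
def chest(p): d=np.array(p[:2])-O;return np.array([np.cos(A)*d[0]+np.sin(A)*d[1],-np.sin(A)*d[0]+np.cos(A)*d[1],p[2]]).round(4)
def plan(P,rpy,p0=None,r0=None):
    "numbers for step_arm from the present (or given) pose to P,rpy"
    s=get_obs();p0=s["tool_pos"] if p0 is None else np.array(p0);r0=s["orientation"] if r0 is None else r0
    R0=Ro.from_euler("xyz",r0,degrees=True);R1=Ro.from_euler("xyz",rpy,degrees=True)
    print("shift",(R0.inv().apply(np.array(P)-p0)/.1).round(3),"turn",((R0.inv()*R1).as_rotvec()/.5).round(3))
def st():
    s=get_obs();print(round(s["clock"],2),s["tool_pos"].round(4),s["orientation"].round(2),"chest",chest(s["tool_pos"]),"F",s["force"].round(1),"open",round(s["opening"],4),"q",s["joint_pos"].round(1))
E
python3 - <<'E'
from h import *
st();plan(w(-.24,.086,.16),[180,-28,2.35])
E
```

```text
1.7 [0.4084 0.1451 0.2265] [179.98   0.   -21.16] chest [-0.2754  0.2069  0.2265] F [0.5 0.  0.3] open 0.0001 q [ 45.8  -3.  -27.9   0.  -65.1  23. ]
shift [0.807 0.967 0.665] turn [ 0.201  0.964 -0.804]
```

>>> step_arm(
  steps=[
    [[0.3,0.4,0.2,0.07,0.32,-0.27],[0.6,0.75,0.45,0.14,0.64,-0.54],[0.8,0.96,0.66,0.2,0.96,-0.8],[0.8,0.96,0.66,0.2,0.96,-0.8],[0.8,0.96,0.66,0.2,0.96,-0.8],[0.8,0.96,0.66,0.2,0.96,-0.8],[0.8,0.96,0.66,0.2,0.96,-0.8]],
  ],
)

```text
clock: 2.4
tool_pos: [0.464, 0.0241, 0.186]
orientation: [-179.0, -25.4, 2.3]
force: [-1.0, 0.1, 0.1]
opening: 0.0004
gripper_force: 0.0
```

```bash
python3 - <<'E'
from h import *
st();plan(w(-.24,.086,.062),[180,-28,2.35]);plan(w(-.195,.086,.062),[180,-28,2.35],w(-.24,.086,.062),[180,-28,2.35])
E
```

```text
2.4 [0.464  0.0241 0.186 ] [-179.04  -25.42    2.32] chest [-0.2247  0.0837  0.186 ] F [-1.   0.1  0.1] open 0.0004 q [ 35.6 -14.1 -58.2  29.5 -26.8  32.6]
shift [-0.67  -0.005  1.055] turn [-0.033  0.09  -0.002]
shift [ 0.397 -0.     0.211] turn [0. 0. 0.]
```

```bash
python3 - <<'E'
from h import *
plan(w(-.235,.086,.11),[180,-12,2.35]);plan(w(-.24,.086,.062),[180,-12,2.35],w(-.235,.086,.11),[180,-12,2.35])
E
```

```text
shift [-0.419 -0.012  0.643] turn [-0.033 -0.468  0.003]
shift [-0.149 -0.     0.459] turn [0. 0. 0.]
```

>>> step_arm(
  steps=[
    [[-0.2,0,0.3,-0.03,-0.25,0],[-0.42,0,0.64,-0.03,-0.47,0],[-0.42,0,0.64,-0.03,-0.47,0],[-0.42,0,0.64,-0.03,-0.47,0],[-0.42,0,0.64,-0.03,-0.47,0]],
  ],
)

```text
clock: 2.9
tool_pos: [0.4535, 0.0242, 0.1109]
orientation: [-180.0, -12.1, 2.5]
force: [-0.8, 0.2, 0.7]
opening: 0.0002
gripper_force: 0.0
```

```bash
python3 - <<'E'
from h import *
st();plan(w(-.235,.086,.062),[180,-12,2.35])
E
```

```text
2.9 [0.4535 0.0242 0.1109] [-180.    -12.08    2.52] chest [-0.2352  0.0842  0.1109] F [-0.8  0.2  0.7] open 0.0002 q [ 33.2  -1.3 -49.4  11.6 -31.9  49.9]
shift [-0.1   -0.018  0.479] turn [-0.001 -0.003  0.006]
```

>>> step_arm(
  steps=[
    [[-0.1,-0.02,0.48,0,0,0],[-0.1,-0.02,0.48,0,0,0],[-0.1,-0.02,0.48,0,0,0]],
  ],
)

```text
clock: 3.2
tool_pos: [0.453, 0.0255, 0.0626]
orientation: [180.0, -12.0, 2.5]
force: [0.8, 0.2, 1.0]
opening: 0.0005
gripper_force: 0.0
```

>>> step_arm(
  steps=[
    [[0.2,0,0.042,0,0,0],[0.35,0,0.074,0,0,0],[0.45,0,0.096,0,0,0],[0.55,0,0.117,0,0,0],[0.65,0,0.138,0,0,0],[0.75,0,0.159,0,0,0],[0.85,0,0.18,0,0,0],[0.85,0,0.18,0,0,0]],
  ],
)

```text
clock: 4.0
tool_pos: [0.5423, 0.0304, 0.0617]
orientation: [-180.0, -12.1, 2.5]
force: [0.7, -0.2, 0.6]
opening: 0.0003
gripper_force: 0.0
```

```bash
python3 - <<'E'
from h import *
st();plan(w(-.1,.086,.062),[180,-12,2.35])
E
```

```text
4.0 [0.5423 0.0304 0.0617] [-179.96  -12.07    2.5 ] chest [-0.1462  0.0868  0.0617] F [ 0.7 -0.2  0.6] open 0.0003 q [ 27.1  12.  -42.8  12.  -24.6  54.9]
shift [0.453 0.009 0.094] turn [-0.003 -0.003  0.005]
```

>>> step_arm(
  steps=[
    [[0.1,0,0.021,0,0,0],[0.2,0,0.042,0,0,0],[0.3,0,0.063,0,0,0],[0.38,0,0.08,0,0,0],[0.45,0,0.095,0,0,0],[0.45,0,0.095,0,0,0]],
  ],
)

```text
clock: 4.6
tool_pos: [0.5883, 0.0324, 0.0619]
orientation: [-179.9, -12.1, 2.5]
force: [-0.9, 0.6, -0.8]
opening: 0.0001
gripper_force: 0.0
```

>>> step_arm(
  steps=[
    [[0.03,0,0.006,0,0,0],[0.06,0,0.013,0,0,0],[0.09,0,0.019,0,0,0],[0.12,0,0.025,0,0,0],[0.15,0,0.032,0,0,0],[0.15,0,0.032,0,0,0]],
  ],
)

```text
clock: 5.2
tool_pos: [0.6014, 0.0326, 0.0616]
orientation: [-180.0, -12.0, 2.5]
force: [-0.1, 0.1, -0.4]
opening: 0.0002
gripper_force: 0.4
```

```bash
python3 - <<'E'
from h import *
st()
d=snapshot("top");X=cloud("top",d[1]);p=d[0];cv2.imwrite("pics/top1.png",p[:,:,::-1])
cv2.imwrite("pics/top1c.png",cv2.resize(p[150:240,245:415,::-1],None,fx=4.5,fy=4.5,interpolation=2))
E
```

```text
5.2 [0.6014 0.0326 0.0616] [-179.98  -11.98    2.51] chest [-0.0871  0.0865  0.0616] F [-0.1  0.1 -0.4] open 0.0002 q [ 24.3  16.9 -34.6   9.5 -27.7  60.1]
```

View pics/top1c.png

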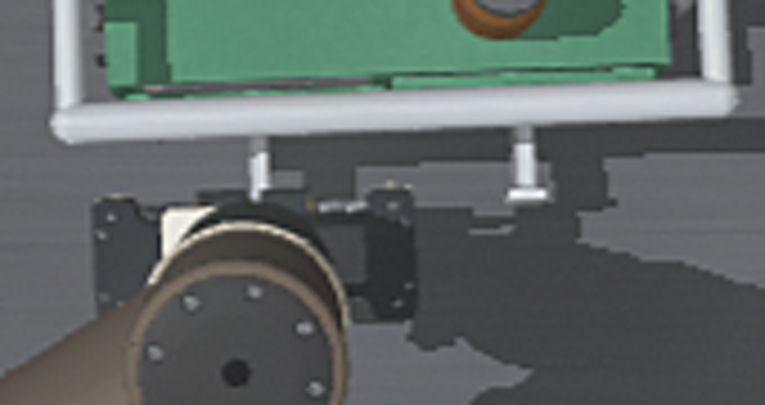

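The left panel is nearly in: a thin slit still shows at crop (140-385, 90), so it is about 8–15 mm open. I'll keep pushing gently.

>>> step_arm(
  steps=[
    [[0.02,0,0.004,0,0,0],[0.04,0,0.008,0,0,0],[0.05,0,0.01,0,0,0],[0.05,0,0.01,0,0,0]],
  ],
)

```text
clock: 5.65
tool_pos: [0.6066, 0.0327, 0.0616]
orientation: [-180.0, -12.0, 2.5]
force: [-5.4, 1.9, 1.3]
opening: 0.0006
gripper_force: 2.4
```

>>> step_arm(
  steps=[
    [[0.015,0,0.003,0,0,0],[0.03,0,0.006,0,0,0],[0.03,0,0.006,0,0,0]],
  ],
)

```text
clock: 5.95
tool_pos: [0.6068, 0.0321, 0.0608]
orientation: [180.0, -11.7, 2.4]
force: [-16.6, 3.9, 9.3]
opening: 0.0006
gripper_force: 8.2
```

>>> step_arm(
  steps=[
    [[0.015,0,0.003,0,0,0],[0.03,0,0.006,0,0,0],[0.03,0,0.006,0,0,0]],
  ],
)

```text
clock: 6.25
tool_pos: [0.607, 0.0315, 0.06]
orientation: [179.9, -11.4, 2.4]
force: [-29.2, 7.5, 17.2]
opening: 0.0008
gripper_force: 13.7
```

>>> step_arm(
  steps=[
    [[-0.2,0,-0.04,0,0,0],[-0.6,0,-0.12,0,0,0],[-0.9,0,-0.2,0,0,0],[-0.9,0,-0.2,0,0,0]],
  ],
)

```text
clock: 6.65
tool_pos: [0.5177, 0.0281, 0.0626]
orientation: [-180.0, -12.0, 2.5]
force: [0.6, 0.3, 0.1]
opening: 0.0001
gripper_force: 0.0
```

```bash
python3 - <<'E'
from h import *
st()
for n in("top","scene"):
    p,d=snapshot(n);X=cloud(n,d);x,y,z=X[...,0],X[...,1],X[...,2];hsv=cv2.cvtColor(p,cv2.COLOR_RGB2HSV)
    for nm,b in(("L",(.60,.65,.01,.06)),("R",(.6,.66,-.19,-.09))):
        m=(x>b[0])&(x<b[1])&(y>b[2])&(y<b[3])&(z>.074)&(z<.096)&(hsv[...,1]<60)
        if m.sum()>4: q=X[m];f=q[q[:,0]<q[:,0].min()+.01];print(n,nm,m.sum(),"bar",f.mean(0).round(4),chest(f.mean(0)),"min",chest(q[q[:,0].argmin()]))
    if n=="scene": cv2.imwrite("pics/scene1c.png",cv2.resize(p[140:300,180:400,::-1],None,fx=3,fy=3,interpolation=2))
E
```

```text
6.65 [0.5177 0.0281 0.0626] [-179.97  -11.96    2.49] chest [-0.171   0.0855  0.0626] F [0.6 0.3 0.1] open 0.0001 q [ 28.3   9.8 -46.   12.8 -24.   52.9]
top L 51 bar [0.6201 0.0315 0.0859] [-0.0685  0.0847  0.0859] min [-0.0723  0.0889  0.0905]
top R 60 bar [ 0.6274 -0.1387  0.0835] [-0.0682 -0.0857  0.0835] min [-0.0723 -0.0846  0.0867]
scene L 89 bar [0.6203 0.034  0.0828] [-0.0682  0.0872  0.0828] min [-0.0747  0.0883  0.0825]
scene R 81 bar [ 0.629  -0.1375  0.0825] [-0.0666 -0.0846  0.0825] min [-0.0723 -0.0842  0.0822]
```

View pics/scene1c.png

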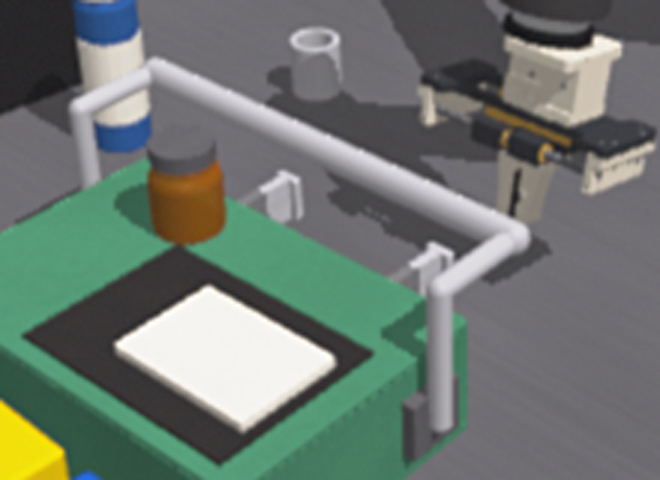

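The left drawer is shut: its bar sits at chest x -0.0685, the same as the right one. In the crop both T pulls, (285,195) and (432,265), stand alike under the rail. Now to the right handle, checking reach for the end of the pull on the way.

```bash
python3 - <<'E'
from h import *
a=w(-.2,0,.12);b=w(-.215,-.0855,.11);c=w(-.035,-.0855,.056);u=np.array([np.cos(A)*np.sin(np.radians(25)),np.sin(A)*np.sin(np.radians(25)),-np.cos(np.radians(25))])
L=[180,-25,2.35];print(c,c-.09*u,chest(c-.09*u))
plan(a,[180,-18,2.35]);plan(b,L,a,[180,-18,2.35])
E
```

```text
[ 0.66053525 -0.13716322  0.056     ] [ 0.6225316  -0.13872283  0.1375677 ] [-0.073  -0.0855  0.1376]
shift [-0.208  0.867 -0.623] turn [-0.005  0.204  0.007]
shift [-0.174  0.855  0.049] turn [0.    0.244 0.   ]
```

>>> step_arm(
  steps=[
    [[-0.2,0.3,-0.4,0,0.1,0],[-0.21,0.87,-0.62,0,0.2,0],[-0.21,0.87,-0.62,0,0.2,0],[-0.21,0.87,-0.62,0,0.2,0]],
  ],
  jaw=0,
)

```text
clock: 7.15
tool_pos: [0.4929, -0.0603, 0.1205]
orientation: [-179.9, -17.9, 2.4]
force: [1.2, -0.2, -0.2]
opening: 0.027
gripper_force: 0.0
```

>>> step_arm(
  steps=[
    [[-0.17,0.86,0.05,0,0.24,0],[-0.17,0.86,0.05,0,0.24,0],[-0.17,0.86,0.05,0,0.24,0],[-0.17,0.86,0.05,0,0.24,0]],
  ],
)

```text
clock: 7.55
tool_pos: [0.4815, -0.1466, 0.1087]
orientation: [-180.0, -24.6, 2.4]
force: [-0.2, -0.2, 0.2]
opening: 0.0588
gripper_force: 0.0
```

```bash
python3 - <<'E'
from h import *
st();g=w(-.035,-.0855,.056)
R=Ro.from_euler("xyz",[180,-25,2.35],degrees=True);u=R.apply([0,0,1]);L=[180,-25,2.35]
plan(g-.075*u,L);plan(g,L,g-.075*u,L)
E
```

```text
7.55 [ 0.4815 -0.1466  0.1087] [-179.95  -24.63    2.37] chest [-0.2143 -0.0875  0.1087] F [-0.2 -0.2  0.2] open 0.0588 q [  6.7  -0.3 -51.9   7.3 -14.   78.9]
shift [ 1.405 -0.02   0.476] turn [-0.002  0.013  0.001]
shift [-0.   -0.    0.75] turn [0. 0. 0.]
```

>>> step_arm(
  steps=[
    [[0.35,-0.01,0.05,0,0.01,0],[0.7,-0.02,0.1,0,0.01,0],[0.7,-0.02,0.1,0,0.01,0],[0.7,-0.02,0.1,0,0.01,0]],
  ],
  jaw=0,
)

```text
clock: 7.95
tool_pos: [0.55, -0.14, 0.1291]
orientation: [-180.0, -24.9, 2.5]
force: [-0.7, -0.5, -1.2]
opening: 0.0863
gripper_force: 0.0
```

>>> step_arm(
  steps=[
    [[0.35,0,0.1,0,0,0],[0.6,0,0.3,0,0,0],[0.7,0,0.37,0,0,0],[0.7,0,0.37,0,0,0],[0.7,0,0.37,0,0,0]],
  ],
)

```text
clock: 8.45
tool_pos: [0.626, -0.1372, 0.124]
orientation: [-180.0, -24.8, 2.5]
force: [-0.2, -0.4, 0.3]
opening: 0.0878
gripper_force: 0.0
```

```bash
python3 - <<'E'
from h import *
st();g=w(-.035,-.0855,.056);L=[180,-25,2.35]
plan(g,L)
E
```

```text
8.45 [ 0.626  -0.1372  0.124 ] [-179.96  -24.8     2.48] chest [-0.0695 -0.0842  0.124 ] F [-0.2 -0.4  0.3] open 0.0878 q [  5.9  11.2 -34.5   4.1 -19.6  83.1]
shift [0.028 0.015 0.762] turn [-0.003  0.007  0.004]
```

>>> step_arm(
  steps=[
    [[0.01,0.01,0.2,0,0,0],[0.02,0.015,0.4,0,0,0],[0.03,0.015,0.6,0,0,0],[0.03,0.015,0.76,0,0,0],[0.03,0.015,0.76,0,0,0],[0.03,0.015,0.76,0,0,0]],
  ],
)

```text
clock: 9.05
tool_pos: [0.6609, -0.1374, 0.0574]
orientation: [-180.0, -24.9, 2.5]
force: [0.6, 0.4, 0.4]
opening: 0.0877
gripper_force: 0.0
```

>>> step_arm(
  steps=[
    [[0,0,0,0,0,0],[0,0,0,0,0,0],[0,0,0,0,0,0],[0,0,0,0,0,0],[0,0,0,0,0,0],[0,0,0,0,0,0],[0,0,0,0,0,0],[0,0,0,0,0,0],[0,0,0,0,0,0],[0,0,0,0,0,0],[0,0,0,0,0,0],[0,0,0,0,0,0]],
  ],
  jaw=255,
)

```text
clock: 10.25
tool_pos: [0.6619, -0.1391, 0.0571]
orientation: [180.0, -24.9, 2.4]
force: [4.0, -14.0, -3.5]
opening: 0.0097
gripper_force: 30.0
```

```bash
python3 - <<'E'
from h import *
st()
E
```

```text
10.25 [ 0.6619 -0.1391  0.0571] [179.99 -24.9    2.42] chest [-0.0337 -0.0875  0.0571] F [  4.  -14.   -3.5] open 0.0097 q [  5.2  19.6 -35.    6.4 -10.6  81.2]
```

>>> step_arm(
  steps=[
    [[0,0.018,0,0,0,0],[-0.027,0.018,-0.013,0,0,0],[-0.054,0.018,-0.025,0,0,0],[-0.082,0.018,-0.038,0,0,0],[-0.11,0.018,-0.051,0,0,0],[-0.14,0.018,-0.065,0,0,0],[-0.18,0.018,-0.085,0,0,0],[-0.18,0.018,-0.085,0,0,0]],
  ],
)

```text
clock: 11.05
tool_pos: [0.641, -0.1402, 0.0571]
orientation: [-180.0, -24.9, 2.5]
force: [-1.3, -0.0, 0.5]
opening: 0.0098
gripper_force: 30.0
```

```bash
python3 - <<'E'
from h import *
st();plan(w(-.0337-.1,-.0875+.0015,.0571),[180,-24.9,2.42])
E
```

```text
11.05 [ 0.641  -0.1402  0.0571] [-179.97  -24.85    2.48] chest [-0.0546 -0.0877  0.0571] F [-1.3 -0.   0.5] open 0.0098 q [  5.2  18.1 -37.6   6.8  -9.5  80.8]
shift [-0.717 -0.019 -0.332] turn [-0.002  0.002  0.002]
```

>>> step_arm(
  steps=[
    [[-0.15,0,-0.07,0,0,0],[-0.3,0,-0.14,0,0,0],[-0.45,0,-0.21,0,0,0],[-0.6,0,-0.28,0,0,0],[-0.75,0,-0.35,0,0,0],[-0.82,0,-0.383,0,0,0],[-0.82,0,-0.383,0,0,0]],
  ],
)

```text
clock: 11.75
tool_pos: [0.5492, -0.1444, 0.0571]
orientation: [-179.8, -24.7, 2.5]
force: [-1.8, 6.8, -6.5]
opening: 0.0098
gripper_force: 30.0
```

>>> step_arm(
  steps=[
    [[-0.15,0,-0.07,0,0,0],[-0.3,0,-0.14,0,0,0],[-0.4,0,-0.187,0,0,0],[-0.45,0,-0.21,0,0,0],[-0.5,0,-0.233,0,0,0],[-0.5,0,-0.233,0,0,0]],
  ],
)

```text
clock: 12.35
tool_pos: [0.4941, -0.147, 0.0572]
orientation: [-179.5, -24.5, 2.7]
force: [-2.6, 24.5, -14.0]
opening: 0.01
gripper_force: 30.0
```

```bash
python3 - <<'E'
from h import *
st()
E
```

```text
12.35 [ 0.4941 -0.147   0.0572] [-179.55  -24.48    2.69] chest [-0.2017 -0.0885  0.0572] F [ -2.6  24.5 -14. ] open 0.01 q [  4.7   7.1 -57.   15.8  -1.4  72.3]
```

>>> step_arm(
  steps=[
    [[0,0,0,0,0,0],[0,0,0,0,0,0],[0,0,0,0,0,0],[0,0,0,0,0,0],[0,0,0,0,0,0],[0,0,0,0,0,0]],
  ],
  jaw=0,
)

```text
clock: 12.95
tool_pos: [0.497, -0.1489, 0.0595]
orientation: [-179.6, -24.8, 2.5]
force: [0.1, -1.4, -0.5]
opening: 0.0521
gripper_force: 0.0
```

```bash
python3 - <<'E'
from h import *
st();plan(w(-.209,-.0865,.0545),[180,-6,2.35])
E
```

```text
12.95 [ 0.497  -0.1489  0.0595] [-179.55  -24.78    2.47] chest [-0.1989 -0.0905  0.0595] F [ 0.1 -1.4 -0.5] open 0.0521 q [  4.5   7.1 -56.8  15.9  -1.4  72.3]
shift [-0.113 -0.04   0.003] turn [-0.017 -0.655  0.007]
```

>>> step_arm(
  steps=[
    [[-0.03,-0.04,0,0,-0.2,0],[-0.07,-0.04,0,-0.01,-0.4,0],[-0.11,-0.04,0,-0.02,-0.65,0.01],[-0.11,-0.04,0,-0.02,-0.65,0.01],[-0.11,-0.04,0,-0.02,-0.65,0.01],[-0.11,-0.04,0,-0.02,-0.65,0.01]],
  ],
)

```text
clock: 13.55
tool_pos: [0.4858, -0.1453, 0.0542]
orientation: [179.9, -6.1, 2.2]
force: [0.3, 0.4, -0.8]
opening: 0.0876
gripper_force: 0.0
```

>>> step_arm(
  steps=[
    [[0,0,0,0,0,0],[0,0,0,0,0,0],[0,0,0,0,0,0],[0,0,0,0,0,0],[0,0,0,0,0,0],[0,0,0,0,0,0],[0,0,0,0,0,0],[0,0,0,0,0,0],[0,0,0,0,0,0],[0,0,0,0,0,0],[0,0,0,0,0,0],[0,0,0,0,0,0]],
  ],
  jaw=255,
)

```text
clock: 14.75
tool_pos: [0.4862, -0.1471, 0.0547]
orientation: [179.8, -6.1, 2.3]
force: [1.6, -18.6, -1.4]
opening: 0.0098
gripper_force: 30.0
```

```bash
python3 - <<'E'
from h import *
st()
E
```

```text
14.75 [ 0.4862 -0.1471  0.0547] [179.8   -6.05   2.29] chest [-0.2096 -0.0883  0.0547] F [  1.6 -18.6  -1.4] open 0.0098 q [  5.8  12.6 -37.8   1.  -33.5  85.6]
```

>>> step_arm(
  steps=[
    [[-0.02,0.02,-0.002,0,0,0],[-0.04,0.02,-0.004,0,0,0],[-0.06,0.02,-0.006,0,0,0],[-0.08,0.02,-0.008,0,0,0],[-0.1,0.02,-0.01,0,0,0],[-0.1,0.02,-0.01,0,0,0]],
  ],
)

```text
clock: 15.35
tool_pos: [0.4763, -0.1477, 0.0547]
orientation: [179.9, -6.1, 2.3]
force: [-0.8, -3.8, 0.0]
opening: 0.0095
gripper_force: 30.0
```

>>> step_arm(
  steps=[
    [[-0.015,0,-0.002,0,0,0],[-0.03,0,-0.003,0,0,0],[-0.03,0,-0.003,0,0,0]],
  ],
)

```text
clock: 15.65
tool_pos: [0.4747, -0.1477, 0.0548]
orientation: [179.9, -6.2, 2.3]
force: [4.1, -7.0, -6.1]
opening: 0.0099
gripper_force: 30.0
```

>>> step_arm(
  steps=[
    [[-0.015,0,-0.002,0,0,0],[-0.03,0,-0.003,0,0,0],[-0.03,0,-0.003,0,0,0]],
  ],
)

```text
clock: 15.95
tool_pos: [0.4746, -0.1477, 0.0549]
orientation: [179.9, -6.5, 2.3]
force: [17.4, -9.2, -20.7]
opening: 0.0096
gripper_force: 30.0
```

```bash
python3 - <<'E'
from h import *
st()
E
```

```text
15.95 [ 0.4746 -0.1477  0.0549] [179.9   -6.48   2.32] chest [-0.2212 -0.0884  0.0549] F [ 17.4  -9.2 -20.7] open 0.0096 q [  5.8  11.5 -39.4   0.9 -32.6  85.8]
```

>>> step_arm(
  steps=[
    [[0.045,0.01,0.004,0,0,0],[0.045,0.01,0.004,0,0,0],[0.045,0.01,0.004,0,0,0],[0.045,0.01,0.004,0,0,0],[0.045,0.01,0.004,0,0,0],[0.045,0.01,0.004,0,0,0],[0.045,0.01,0.004,0,0,0],[0.045,0.01,0.004,0,0,0]],
  ],
  jaw=0,
)

```text
clock: 16.75
tool_pos: [0.4753, -0.1486, 0.0547]
orientation: [179.9, -6.1, 2.3]
force: [-1.0, -0.0, -0.3]
opening: 0.0686
gripper_force: 0.0
```

>>> step_arm(
  steps=[
    [[0,0,-0.3,0,0,0],[0,0,-0.7,0,0,0],[0,0,-1,0,0,0],[0,0,-1,0,0,0]],
  ],
)

```text
clock: 17.15
tool_pos: [0.467, -0.149, 0.1586]
orientation: [179.9, -6.6, 2.3]
force: [0.6, 0.2, 0.2]
opening: 0.0875
gripper_force: 0.0
```

```bash
python3 - <<'E'
from h import *
st()
D=[180,0,-18];a=np.array([.47,-.06,.16]);plan(a,D)
b=np.array([.445,.06,.16]);plan(b,[180,0,-44],a,D)
c=np.array([.415,.18,.16]);plan(c,[180,0,-68],b,[180,0,-44])
d=np.array([.406,.28,.14]);plan(d,[180,0,-90],c,[180,0,-68])
# drawer opening, handle bar
for n in("top","scene"):
    p,dd=snapshot(n);X=cloud(n,dd);x,y,z=X[...,0],X[...,1],X[...,2];hsv=cv2.cvtColor(p,cv2.COLOR_RGB2HSV)
    m=(x>.42)&(x<.46)&(y>-.2)&(y<-.1)&(z>.074)&(z<.09)&(hsv[...,1]<60)
    if m.sum()>4: q=X[m];f=q[q[:,0]<q[:,0].min()+.01];print(n,m.sum(),"bar",chest(f.mean(0)))
    g=(hsv[...,0]>55)&(hsv[...,0]<95)&(hsv[...,1]>80)&(x<.6)&(z>.085)&(z<.1);print("panel",g.sum(),chest(X[g].mean(0)) if g.any() else 0)
    l=(x>.55)&(x<.66)&(y>.0)&(y<.07)&(z>.074)&(z<.096)&(hsv[...,1]<60)
    if l.sum()>4: q=X[l];f=q[q[:,0]<q[:,0].min()+.01];print("left",chest(f.mean(0)))
E
```

```text
17.15 [ 0.467  -0.149   0.1586] [179.9   -6.57   2.3 ] chest [-0.2289 -0.0894  0.1586] F [0.6 0.2 0.2] open 0.0875 q [  5.8   2.5 -32.7   0.7 -48.2  86.1]
shift [ 0.067 -0.888 -0.008] turn [-0.037 -0.228  0.708]
shift [-0.609 -1.064 -0.   ] turn [-0.    -0.     0.908]
shift [-1.049 -0.655 -0.   ] turn [ 0.    -0.     0.838]
shift [-0.961 -0.291  0.2  ] turn [ 0.    -0.     0.768]
panel 213 [-0.1765 -0.0858  0.0952]
left [-0.0684  0.0847  0.0854]
scene 34 bar [-0.2484 -0.0859  0.0824]
panel 232 [-0.1726 -0.0826  0.0933]
left [-0.0669  0.0868  0.0829]
```

>>> step_arm(
  steps=[
    [[0.07,-0.4,0,-0.04,-0.2,0.25],[0.07,-0.89,0,-0.04,-0.23,0.5],[0.07,-0.89,0,-0.04,-0.23,0.7],[0.07,-0.89,0,-0.04,-0.23,0.7],[0.07,-0.89,0,-0.04,-0.23,0.7]],
  ],
)

```text
clock: 17.75
tool_pos: [0.4675, -0.06, 0.1538]
orientation: [179.7, 0.6, -17.6]
force: [0.5, -0.1, 1.0]
opening: 0.0877
gripper_force: 0.0
```

>>> step_arm(
  steps=[
    [[-0.2,-0.35,0,0,0,0.3],[-0.4,-0.7,0,0,0,0.6],[-0.6,-1,0,0,0,0.9],[-0.6,-1,0,0,0,0.9],[-0.6,-1,0,0,0,0.9]],
  ],
)

```text
clock: 18.25
tool_pos: [0.4412, 0.0539, 0.1547]
orientation: [179.6, 0.3, -43.5]
force: [-0.9, -0.0, 0.7]
opening: 0.087
gripper_force: 0.0
```

>>> step_arm(
  steps=[
    [[-0.33,-0.22,0,0,0,0.3],[-0.67,-0.44,0,0,0,0.55],[-1,-0.66,0,0,0,0.84],[-1,-0.66,0,0,0,0.84],[-1,-0.66,0,0,0,0.84]],
  ],
)

```text
clock: 18.75
tool_pos: [0.4147, 0.1702, 0.1546]
orientation: [179.5, 0.1, -67.4]
force: [-0.1, 0.4, 0.0]
opening: 0.0873
gripper_force: 0.0
```

```bash
python3 - <<'E'
from h import *
st()
d=np.array([.407,.3,.13]);plan(d,[180,0,-90]);plan([.407,.3282,.08],[180,0,-90],d,[180,0,-90])
# second measurement of valve from both views
for n in("top","scene"):
    p,dd=snapshot(n);X=cloud(n,dd);x,y,z=X[...,0],X[...,1],X[...,2]
    m=(z>.014)&(z<.06)&(x>.35)&(x<.45)&(y>.26)&(y<.39);k,Lb,S,C=cv2.connectedComponentsWithStats(m.astype(np.uint8));i=1+S[1:,4].argmax();q=X[Lb==i]
    b=q[(q[:,2]>.033)&(q[:,2]<.040)];s=q[q[:,2]>.042];print(n,len(q),q.min(0).round(3),q.max(0).round(3),"top pts",b.mean(0).round(4),"rect",cv2.minAreaRect(q[:,:2].astype(np.float32)),"stem",s.mean(0).round(4),len(s))
E
```

```text
18.75 [0.4147 0.1702 0.1546] [ 1.7945e+02  1.1000e-01 -6.7450e+01] chest [-0.268   0.2317  0.1546] F [-0.1  0.4  0. ] open 0.0873 q [ 47.3   2.9 -32.1  -0.4 -55.5 -24.6]
shift [-1.228 -0.429  0.245] turn [0.02  0.    0.787]
shift [-0.282 -0.     0.5  ] turn [0. 0. 0.]
top 19 [0.403 0.364 0.023] [0.42  0.377 0.037] top pts [0.4088 0.372  0.0354] rect ((0.4134121835231781, 0.3721463084220886), (0.007948143407702446, 0.019945194944739342), 57.67570877075195) stem [nan nan nan] 0
scene 567 [0.385 0.278 0.014] [0.427 0.376 0.051] top pts [0.4092 0.3292 0.0359] rect ((0.4063708186149597, 0.32769322395324707), (0.09747076034545898, 0.04040315002202988), 87.58641815185547) stem [0.4068 0.3278 0.0465] 33<stdin>:8: RuntimeWarning: Mean of empty slice.
  ret = um.true_divide(
```

>>> step_arm(
  steps=[
    [[-0.35,-0.14,0.05,0.02,0,0.3],[-0.7,-0.28,0.1,0.02,0,0.6],[-1,-0.43,0.2,0.02,0,0.79],[-1,-0.43,0.2,0.02,0,0.79],[-1,-0.43,0.2,0.02,0,0.79]],
  ],
)

```text
clock: 19.35
tool_pos: [0.4165, 0.2784, 0.1342]
orientation: [180.0, -0.0, -90.2]
force: [-0.4, 0.4, -0.3]
opening: 0.0877
gripper_force: 0.0
```

```bash
python3 - <<'E'
from h import *
st();c=np.array([.4065,.3283,.09]);D=[180,0,-90]
plan(c,D);plan(c-[0,0,.085],D,c,D)
E
```

```text
19.35 [0.4165 0.2784 0.1342] [ 1.7998e+02 -5.0000e-02 -9.0210e+01] chest [-0.2618  0.3397  0.1342] F [-0.4  0.4 -0.3] open 0.0877 q [ 56.3   9.  -28.3   0.  -52.8 -56.5]
shift [-0.499  0.102  0.441] turn [ 0.001 -0.002 -0.007]
shift [ 0.   -0.    0.85] turn [0. 0. 0.]
```

>>> step_arm(
  steps=[
    [[-0.25,0.05,0.22,0,0,0],[-0.5,0.1,0.44,0,0,0],[-0.5,0.1,0.44,0,0,0],[-0.5,0.1,0.44,0,0,0]],
  ],
)

```text
clock: 19.75
tool_pos: [0.4068, 0.3281, 0.0906]
orientation: [-180.0, -0.0, -90.3]
force: [-0.6, -0.4, 0.9]
opening: 0.0875
gripper_force: 0.0
```

>>> step_arm(
  steps=[
    [[0,0,0.25,0,0,0],[0,0,0.5,0,0,0],[0,0,0.7,0,0,0],[0,0,0.83,0,0,0],[0,0,0.845,0,0,0],[0,0,0.845,0,0,0]],
  ],
)

```text
clock: 20.35
tool_pos: [0.4072, 0.3289, 0.0071]
orientation: [-179.9, 0.1, -90.3]
force: [-0.5, 0.4, 1.0]
opening: 0.0877
gripper_force: 0.0
```

>>> step_arm(
  steps=[
    [[0,0,0,0,0,0],[0,0,0,0,0,0],[0,0,0,0,0,0],[0,0,0,0,0,0],[0,0,0,0,0,0],[0,0,0,0,0,0],[0,0,0,0,0,0],[0,0,0,0,0,0],[0,0,0,0,0,0],[0,0,0,0,0,0]],
  ],
  jaw=255,
)

```text
clock: 21.35
tool_pos: [0.4065, 0.3296, 0.0063]
orientation: [-180.0, 0.0, -90.3]
force: [-2.4, 0.1, 0.9]
opening: 0.0361
gripper_force: 30.0
```

```bash
python3 - <<'E'
from h import *
st()
E
```

```text
21.35 [0.4065 0.3296 0.0063] [-1.7997e+02  4.0000e-02 -9.0300e+01] chest [-0.2697  0.3913  0.0063] F [-2.4  0.1  0.9] open 0.0361 q [ 60.5  21.  -33.2   0.  -35.7 -60.9]
```

>>> step_arm(
  steps=[
    [[0,0,-0.15,0,0,0],[0,0,-0.4,0,0,0],[0,0,-0.7,0,0,0],[0,0,-0.95,0,0,0],[0,0,-0.95,0,0,0]],
  ],
)

```text
clock: 21.85
tool_pos: [0.4078, 0.3311, 0.1044]
orientation: [-179.8, 0.3, -90.3]
force: [-0.5, 0.8, -3.5]
opening: 0.0358
gripper_force: 30.0
```

```bash
python3 - <<'E'
from h import *
st()
s=get_obs()
W=[(s["tool_pos"],s["orientation"][2]),([.42,.245,.165],-116),([.435,.15,.165],-142),([.465,.05,.165],-166),([.515,-.045,.165],-177.65),(w(-.108,-.086,.165),-177.65)]
for (a,i),(b,j) in zip(W,W[1:]): plan(b,[180,0,j],a,[180,0,i])
E
```

```text
21.85 [0.4078 0.3311 0.1044] [-179.77    0.29  -90.27] chest [-0.2683  0.3927  0.1044] F [-0.5  0.8 -3.5] open 0.0358 q [ 60.5  13.  -27.8   0.1 -48.9 -60.9]
shift [ 0.861 -0.126 -0.606] turn [ 0.    -0.     0.898]
shift [ 0.788 -0.551 -0.   ] turn [ 0.    -0.     0.908]
shift [ 0.379 -0.973 -0.   ] turn [ 0.    -0.     0.838]
shift [-0.255 -1.043 -0.   ] turn [ 0.    -0.     0.407]
shift [-0.686 -0.986 -0.   ] turn [0. 0. 0.]
```

>>> step_arm(
  steps=[
    [[0.2,-0.03,-0.2,0,0,0.2],[0.43,-0.06,-0.4,0,0,0.45],[0.65,-0.1,-0.6,0,0,0.7],[0.86,-0.13,-0.6,0,0,0.9],[0.86,-0.13,-0.6,0,0,0.9]],
  ],
)

```text
clock: 22.35
tool_pos: [0.4183, 0.241, 0.1604]
orientation: [180.0, -0.0, -116.4]
force: [0.4, 0.1, -3.5]
opening: 0.036
gripper_force: 30.0
```

>>> step_arm(
  steps=[
    [[0.2,-0.14,0,0,0,0.22],[0.4,-0.28,0,0,0,0.45],[0.6,-0.42,0,0,0,0.7],[0.79,-0.55,0,0,0,0.9],[0.79,-0.55,0,0,0,0.9]],
  ],
)

```text
clock: 22.85
tool_pos: [0.4328, 0.146, 0.1597]
orientation: [180.0, -0.1, -142.1]
force: [-0.5, -0.1, -4.2]
opening: 0.036
gripper_force: 30.0
```

>>> step_arm(
  steps=[
    [[0.1,-0.25,0,0,0,0.2],[0.2,-0.5,0,0,0,0.4],[0.3,-0.75,0,0,0,0.65],[0.38,-0.97,0,0,0,0.84],[0.38,-0.97,0,0,0,0.84]],
  ],
)

```text
clock: 23.35
tool_pos: [0.4636, 0.047, 0.1599]
orientation: [-180.0, -0.1, -166.1]
force: [-0.3, 0.1, -4.1]
opening: 0.0355
gripper_force: 30.0
```

```bash
python3 - <<'E'
from h import *
st();D=[180,0,-177.65];a=[.52,-.045,.165]
plan(a,D);plan(w(-.108,-.086,.165),D,a,D)
E
```

```text
23.35 [0.4636 0.047  0.1599] [-1.8000e+02 -8.0000e-02 -1.6613e+02] chest [-0.2242  0.1066  0.1599] F [-0.3  0.1 -4.1] open 0.0355 q [  30.1    4.   -30.2   -0.   -55.8 -106.2]
shift [-0.327 -1.028 -0.052] turn [-0.    -0.003  0.402]
shift [-0.636 -0.983 -0.   ] turn [0. 0. 0.]
```

>>> step_arm(
  steps=[
    [[-0.1,-0.25,-0.05,0,0,0.1],[-0.17,-0.5,-0.05,0,0,0.2],[-0.25,-0.75,-0.05,0,0,0.3],[-0.33,-1,-0.05,0,0,0.4],[-0.33,-1,-0.05,0,0,0.4]],
  ],
)

```text
clock: 23.85
tool_pos: [0.5211, -0.0415, 0.1648]
orientation: [180.0, -0.0, -177.4]
force: [0.1, -0.0, -3.6]
opening: 0.0357
gripper_force: 30.0
```

>>> step_arm(
  steps=[
    [[-0.16,-0.25,0,0,0,0],[-0.32,-0.5,0,0,0,0],[-0.48,-0.75,0,0,0,0],[-0.63,-0.98,0,0,0,0],[-0.63,-0.98,0,0,0,0],[-0.63,-0.98,0,0,0,0]],
  ],
)

```text
clock: 24.45
tool_pos: [0.587, -0.135, 0.1646]
orientation: [179.9, -0.1, -177.3]
force: [-0.8, -0.3, -4.0]
opening: 0.0356
gripper_force: 30.0
```

```bash
python3 - <<'E'
from h import *
st();D=[180,0,-177.65];plan(w(-.108,-.086,.075),D)
for n in("top","scene"):
    p,d=snapshot(n);X=cloud(n,d);m=(abs(X[...,2]-.028)<.012)
    c=np.stack([np.cos(A)*(X[...,0]-O[0])+np.sin(A)*(X[...,1]-O[1]),-np.sin(A)*(X[...,0]-O[0])+np.cos(A)*(X[...,1]-O[1])],-1)
    i=m&(c[...,0]>-.155)&(c[...,0]<-.06)&(c[...,1]>-.145)&(c[...,1]<-.03);print(n,"floor",i.sum(),np.median(X[...,2][i]) if i.any() else 0)
    cv2.imwrite(f"pics/{n}2c.png",cv2.resize(p[(120 if n=="scene" else 140):260,(200 if n=="scene" else 250):420,::-1],None,fx=3,fy=3,interpolation=2))
E
```

```text
24.45 [ 0.587  -0.135   0.1646] [ 1.7994e+02 -9.0000e-02 -1.7735e+02] chest [-0.1083 -0.0803  0.1646] F [-0.8 -0.3 -4. ] open 0.0356 q [  5.6  16.5 -13.6  -0.1 -60.  -92.9]
shift [-0.005 -0.058  0.896] turn [ 0.002 -0.003  0.011]
top floor 114 0.029117662199164653
scene floor 392 0.028743274005761085
```

View pics/scene2c.png

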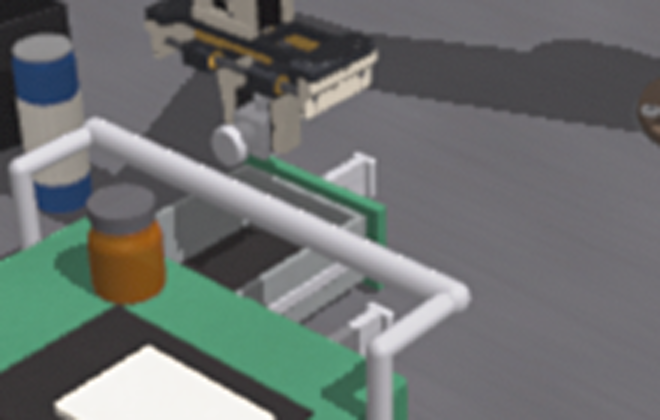

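The drawer is open and its dark floor at crop (240,255) is empty, measuring z ≈ 0.029 in both views. The valve is held above it, stem up, at (245,135). Lowering.

>>> step_arm(
  steps=[
    [[0,-0.06,0.25,0,0,0.01],[0,-0.06,0.5,0,0,0.01],[0,-0.06,0.75,0,0,0.01],[0,-0.06,0.9,0,0,0.01],[0,-0.06,0.9,0,0,0.01]],
  ],
)

```text
clock: 25.05
tool_pos: [0.5867, -0.1403, 0.0744]
orientation: [180.0, -0.1, -177.6]
force: [-0.2, 0.1, -3.9]
opening: 0.0359
gripper_force: 30.0
```

>>> step_arm(
  steps=[
    [[0,0,0.12,0,0,0],[0,0,0.24,0,0,0],[0,0,0.32,0,0,0],[0,0,0.37,0,0,0],[0,0,0.37,0,0,0]],
  ],
)

```text
clock: 25.55
tool_pos: [0.5873, -0.1414, 0.0383]
orientation: [180.0, -0.0, -177.7]
force: [0.8, 0.2, -2.9]
opening: 0.0359
gripper_force: 30.0
```

```bash
python3 - <<'E'
from h import *
st()
E
```

```text
25.55 [ 0.5873 -0.1414  0.0383] [ 1.7996e+02 -4.0000e-02 -1.7768e+02] chest [-0.1084 -0.0867  0.0383] F [ 0.8  0.2 -2.9] open 0.0359 q [  4.9  24.4 -21.1  -0.1 -44.6 -92.6]
```

>>> step_arm(
  steps=[
    [[0,0,0.015,0,0,0],[0,0,0.03,0,0,0],[0,0,0.03,0,0,0]],
  ],
)

```text
clock: 25.85
tool_pos: [0.5879, -0.1414, 0.0363]
orientation: [180.0, 0.1, -177.7]
force: [-0.3, 0.6, -2.7]
opening: 0.0358
gripper_force: 30.0
```

>>> step_arm(
  steps=[
    [[0,0,0.01,0,0,0],[0,0,0.01,0,0,0]],
  ],
)

```text
clock: 26.05
tool_pos: [0.5878, -0.1414, 0.0352]
orientation: [180.0, 0.0, -177.7]
force: [-0.4, -0.6, -4.0]
opening: 0.0354
gripper_force: 30.0
```

>>> step_arm(
  steps=[
    [[0,0,0.01,0,0,0],[0,0,0.01,0,0,0]],
  ],
)

```text
clock: 26.25
tool_pos: [0.5878, -0.1414, 0.0341]
orientation: [180.0, 0.0, -177.7]
force: [-0.3, 0.3, -4.1]
opening: 0.0363
gripper_force: 30.0
```

>>> step_arm(
  steps=[
    [[0,0,0.007,0,0,0],[0,0,0.007,0,0,0]],
  ],
)

```text
clock: 26.45
tool_pos: [0.5878, -0.1413, 0.0334]
orientation: [180.0, 0.0, -177.7]
force: [0.0, -0.9, -3.3]
opening: 0.0359
gripper_force: 30.0
```

>>> step_arm(
  steps=[
    [[0,0,0.007,0,0,0],[0,0,0.007,0,0,0]],
  ],
)

```text
clock: 26.65
tool_pos: [0.5883, -0.1413, 0.0333]
orientation: [180.0, 0.1, -177.7]
force: [-0.8, 0.5, 1.0]
opening: 0.0363
gripper_force: 30.0
```

>>> step_arm(
  steps=[
    [[0,0,0.007,0,0,0],[0,0,0.007,0,0,0]],
  ],
)

```text
clock: 26.85
tool_pos: [0.589, -0.1413, 0.0333]
orientation: [180.0, 0.2, -177.6]
force: [-1.3, 0.8, 6.5]
opening: 0.0357
gripper_force: 30.0
```

>>> step_arm(
  steps=[
    [[0,0,-0.007,0,0,0],[0,0,-0.007,0,0,0],[0,0,-0.007,0,0,0],[0,0,-0.007,0,0,0],[0,0,-0.007,0,0,0],[0,0,-0.007,0,0,0]],
  ],
  jaw=98,
)

```text
clock: 27.45
tool_pos: [0.5878, -0.1414, 0.0327]
orientation: [180.0, 0.0, -177.7]
force: [-0.5, -0.5, 0.3]
opening: 0.0541
gripper_force: 0.0
```

>>> step_arm(
  steps=[
    [[0,0,-0.15,0,0,0],[0,0,-0.4,0,0,0],[0,0,-0.7,0,0,0],[0,0,-1,0,0,0],[0,0,-1,0,0,0]],
  ],
)

```text
clock: 27.95
tool_pos: [0.5905, -0.1417, 0.1374]
orientation: [-180.0, 0.5, -177.6]
force: [-0.1, 0.5, 0.2]
opening: 0.0539
gripper_force: 0.0
```

>>> step_arm(
  steps=[
    [[0.4,0,-0.1,0,0,0],[0.8,0,-0.2,0,0,0],[1,0,-0.3,0,0,0],[1,0,-0.3,0,0,0],[1,0,-0.3,0,0,0]],
  ],
)

```text
clock: 28.45
tool_pos: [0.4881, -0.1455, 0.1631]
orientation: [180.0, 0.1, -177.7]
force: [0.8, -0.7, 0.8]
opening: 0.0539
gripper_force: 0.0
```

>>> step_arm(
  steps=[
    [[0.3,-0.3,0,0,0,0],[0.3,-0.7,0,0,0,0],[0.3,-1,0,0,0,0],[0.3,-1,0,0,0,0]],
  ],
)

```text
clock: 28.85
tool_pos: [0.4625, -0.2493, 0.1615]
orientation: [180.0, -0.0, -177.8]
force: [-0.6, 0.3, -1.0]
opening: 0.054
gripper_force: 0.0
```

```bash
python3 - <<'E'
from h import *
st();im=[]
for n in("top","scene"):
    p,d=snapshot(n);X=cloud(n,d);x,y,z=X[...,0],X[...,1],X[...,2]
    c=np.stack([np.cos(A)*(x-O[0])+np.sin(A)*(y-O[1]),-np.sin(A)*(x-O[0])+np.cos(A)*(y-O[1]),z],-1)
    i=(c[...,0]>-.16)&(c[...,0]<-.055)&(abs(c[...,1]+.086)<.025)&(z>.04)&(z<.1)
    q=c[i];print(n,i.sum(),q.min(0).round(3),q.max(0).round(3));s=q[q[:,2]>.07];print("stem",s.mean(0).round(3),len(s))
    k=(z>.074)&(z<.094)&(c[...,0]<-.06)&(c[...,0]>-.3)&(cv2.cvtColor(p,cv2.COLOR_RGB2HSV)[...,1]<60)
    for nm,yy in(("L",.086),("R",-.086)):
        j=k&(abs(c[...,1]-yy)<.013)&((c[...,0]<-.2) if nm=="R" else True);print(nm,j.sum(),c[j].min(0).round(3) if j.any() else 0)
    r=slice(130,260);cc=slice(190,410) if n=="scene" else slice(240,460);im.append(cv2.resize(p[r,cc,::-1],None,fx=2.2,fy=2.2,interpolation=2))
cv2.imwrite("pics/fin.png",np.vstack(im))
E
```

```text
28.85 [ 0.4625 -0.2493  0.1615] [ 1.7998e+02 -4.0000e-02 -1.7782e+02] chest [-0.2374 -0.1894  0.1615] F [-0.6  0.3 -1. ] open 0.054 q [ -6.9   9.6 -23.4  -0.  -57.1 -80.9]
top 326 [-0.15  -0.103  0.041] [-0.063 -0.067  0.08 ]
stem [-0.11  -0.085  0.076] 25
L 29 [-0.072  0.074  0.08 ]
R 0 0
scene 364 [-0.16  -0.109  0.04 ] [-0.058 -0.061  0.091]
stem [-0.147 -0.086  0.079] 62
L 44 [-0.073  0.073  0.075]
R 88 [-0.251 -0.097  0.075]
```

View pics/fin.png

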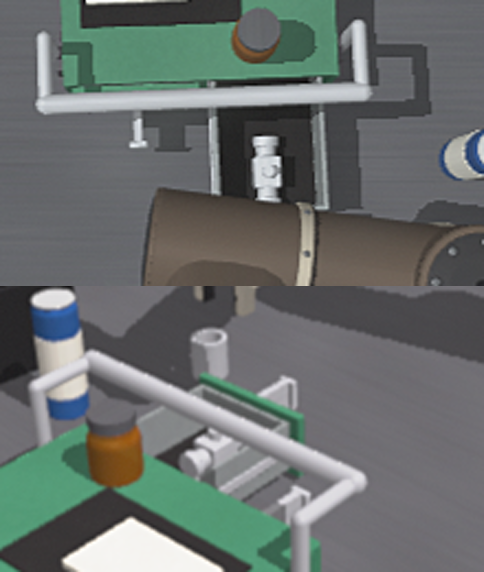

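The valve lies stem up on the right drawer's floor, at (267,170) in the top half of the picture. The right drawer measures about 0.18 open. The left pull is still at its home position, and the arm is clear, so I'm handing in.

```bash
python3 -c "
from plant import *
print(close_job())"
```

```text
the job is handed in; nothing more can be done
None
```

The job is handed in (no verdict was returned): the left drawer is shut over its catch, the right drawer is open to its stop at about 0.18 m, and the valve lies stem up on its floor; the arm finished clear at about 29 s.

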